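# Move the blow-off nozzle to the other push-in air outlet

## Robot

A 6-joint arm with a two-finger parallel gripper is mounted at the origin on the work surface; the furniture and walls round the work are solid. World frame = base frame: x ahead of the robot, y to its left, z up, the work surface at z = 0. Lengths are in mm, angles in rad, forces in N, time in s.
With the tool pointing down it reaches from about 375 to 975 mm from the base axis. Payload 3.8 kg.
Tool frame: the origin (TCP) lies midway between the tips of the shut fingers; the grasp point (between the pads) lies arm.hold_point_z behind it (arm.hold_point_z is the distance from the TCP to the grasp point, in mm); z points along the fingers, y is the direction in which the jaws open and shut (so a half turn about z gives the same grasp; the last joint's range is limited). The gripper opens to 85 mm and grips with 20 to 120 N. Pads are 22 mm wide; open, the fingers measure 114 mm over their backs; the gripper's body (76 mm by 85 mm) begins 54 mm behind the grasp point. The pads swing forward as they close: fully open they stand 13 mm farther back than shut.
Start: joints at [1.295, 0.264, 1.604, -0, 1.274, -0.037], TCP at [159.66, 655.84, 231.28] pointing down, gripper open.
Joint ranges: [-2.63, 2.63], [-0.94, 2.18], [0.31, 2.57], [-1.31, 4.45], [0, 2.66], [-2.55, 2.55]. Speed limits (rad/s): [2.57, 2.57, 3.14, 3.14, 3.14, 3.14].

## Interface

Orientations are given as [roll, pitch, yaw] about the fixed x, y, z axes, in that order (R = Rz(yaw) Ry(pitch) Rx(roll)).
In Python, from station import arm gives the robot as it stands.
- The arm moves only by the tool send_rows, never from a script. Its argument "increments" is a list of rows, each a list of 7 numbers: the turn, a rotation vector about the tool's x, y, z in degrees, then the shift along the tool's x, y, z in m, then the finger opening in m, from 0 to 0.0854. A call has exactly 10 rows; each row shifts and turns the commanded pose from where the row before left it, along the tool's axes as they then stand; what a row does not reach is not made up. A row lasts 1/10 s, in which the tool goes at most 50 mm and 8.59 degrees, less where a joint would pass 70% of its speed; a pose out of reach is approached as far as the arm can. A call is refused whole if a number of a shift passes 0.05 or a number of a turn 8.59, either way. A call with a gripper value outside its range is refused whole. The fingers move at their own pace and stop on an object; "force" is the grip in N (left out, the last holds). Time passes only in rows, so rows that do not move let the fingers close, or fill a call up. It gives the time, the measured TCP pose, the force and the opening at its end, in the units of the state.
- arm.state(): the state, without advancing time (a new reading comes with each control period).
- arm.snapshot(name): name is "scene" or "top" or "wrist"; returns the picture (400x640x3 uint8, red, green, blue); there is no depth.
- arm.camera_params(name): a dict with "K" (3x3 intrinsics, pixels), "origin" and "rotation" of the camera in the world. Camera axes: x right, y up, looking along -z (the intrinsics and any distortion apply to the point x, -y, -z); pixel columns grow to the right and rows downward; lengths in mm; the calibration is good to about 2 mm. A picture is of the moment at which its call begins: read the wrist's pose just before it. camera_params takes no time and is no camera call; for the wrist camera it gives the pose at the moment of the call.
- arm.close_job(): hands the job in, once; it reports no verdict.
Trained networks look in the newest picture that a camera, given by its name, has taken for a name from the list of things; names that differ only in an ending like _2 or _b are one class to them, and where a whole thing is asked for, a point or a joint stands for the part that bears it (a point fixed in the world has none). Each returns a list of dicts, best first, with "score" (0 to 1); they miss things now and then, are a little off and sometimes report something else, mostly with a low value. They report only what shows in the picture. A call takes as long as a camera call. They do not tell look-alikes from the thing itself.
- arm.spot_in(target, camera): "point" ([column, row] in pixels, amid what is visible of it).
- arm.cut_out(target, camera): "region" (400x640 bool, what is visible of it) and "point" ([column, row] in pixels, amid what is visible of it).
- arm.spot_point(target, camera): "point" ([column, row] in pixels: a listed point, or the origin of a listed thing).
The state is a dict: "time_s": time; "q": joint angles; "dq": joint speeds; "tau": joint torques, N m; "eef_pos": TCP position; "tool_rot": TCP orientation; "ft_force": force on the tool from outside, world axes, zero at the start; "ft_torque": the same for the moment, N m; "opening": finger opening in mm.
Only numpy, scipy, OpenCV 4.12 (cv2) and the standard library are available. Lean on these libraries where they do the work, as an engineer would, in place of code of your own. Each camera call takes 0.05 s, during which the arm holds its last target.

## Task

The brass blow-off nozzle for clearing wax crumbs is locked in the red-collared air outlet; press that release collar in so that it lets go, draw the nozzle out, and push it into the blue-collared outlet past the grip until it is locked home there and stays in, upright, when let go. Work by feel: never load either fitting with more than about 25 N, and leave the jar, the rubber mould, the wax trees and the cutters where they are.

Things in the scene. Friction and masses are not known exactly. Their poses are not given: they have to be found in the camera images.
- nozzle_grip (a point): Centre of the knurled grip (diameter 22 mm, 26 mm high) of the brass nozzle: a rigid upright tube, 92 mm long, 0.12 kg, round (any yaw); z up. Tip 14 mm above this point, lower end 78 mm below. Below the grip a stem of diameter 16 mm, a locking groove, and a 12 mm taper to a 9 mm nose. Locked in red it is 22 mm above outlet_red_mouth; released, about 35 mm above.
- outlet_red: Red outlet: fixed upright aluminium housing, diameter 60 mm, 62 mm high, on an 84 mm foot, short copper pipe on its +x side; origin under it, z up. A grip inside holds the nozzle while the collar is up. With the collar more than 4 mm in, it lets go and a valve spring (2 to 5 N) lifts the nozzle 13 mm; it stays up, loose, when the collar is let go, and can be gripped higher and drawn up.
- outlet_red_mouth (a point): On the red outlet's axis, middle of the raised red collar's top face, 74 mm above the bench. The collar is a flat ring, 60 mm outside, 5 mm thick, hole 21 mm. Pressed down evenly on both sides of the nozzle it sinks 6 mm to a hard stop against a spring (2 N at first, 7 N fully in). Fingers opened to 32 to 45 mm pass the nozzle's grip and rest on the collar.
- outlet_blue: Blue outlet, outwardly like the red one, empty; bore 17 mm. The nozzle on its axis drops freely about 34 mm below the collar's top (up to 8 mm more or less, unseen), then meets the valve spring (2 to 5 N) and the grip: up to 9 N in all over a further 22 mm, easing once past the grip; a hard stop follows 1.5 mm later (16 N there is ample). Not past the grip, it is pushed back up about 22 mm.
- outlet_blue_mouth (a point): On the blue outlet's axis, middle of the raised blue collar's top face, 74 mm above the bench; the collar has the red one's sizes and yields on a spring. Locked, nozzle_grip ends 23.5 mm above this point, give or take 8 mm. To push the nozzle in with the fingers clear of the collar, hold it with the fingertips at most 8 mm below nozzle_grip.
- outlet_red_collar (a joint): How far the red collar is pressed in, m: 0 raised, 0.006 fully in.
- jar: Teal screw jar, diameter 60 mm, 60 mm high, loose bystander; origin at the middle of its underside.
- mould_a: Brown rubber mould block, 50 x 77 x 22 mm, loose bystander; origin at the middle of its underside.
- tree: Teal wax casting tree on a black rubber base, diameter 126 mm, 240 mm high, loose, fragile bystander; origin at the middle of its underside.
- cutters: Small side cutters with blue handles, 60 x 105 x 12 mm, loose bystander lying on the bench; origin at the middle of its underside.
Mind the look-alikes: they are no part of the job. What is shaped like the outlet_red but green is not meant.

How it is judged:
By the outcome, as a careful person would: the job done as asked, in the order asked, and still so for the second after the job is handed in, with the robot touching nothing.
It also fails if it takes over 58 s, if anything falls off the work surface, if the arm or the gripper's body presses on something with over 40 N, if the wrist force passes 120 N, or if a joint passes its speed limit or range.

## Working session

There is one attempt and no reset: what is moved stays moved. The work goes in short steps, Python scripts to look and compute and a tool call to move; the robot and the scene stay as the last step left them, time stands still between calls to the robot, and variables do not carry over. Pictures are saved under pics/ and viewed, and the job is handed in when it is done.

Besides the shell and the picture viewer there is one more tool, called after ">>>" by a JSON object that holds its "api" and its "payload". send_rows: Moves the arm, as the interface text tells. Its arguments: {"type":"object","properties":{"increments":{"type":"array"},"force":{"type":"number"}},"required":["increments"]}

```bash
mkdir -p pics; ls; python3 - <<'E'
from station import arm
import cv2, numpy as np
s=arm.state()
for k in s: print(k, np.round(s[k],3) if not isinstance(s[k],dict) else s[k])
print(arm.hold_point_z)
for n in ("scene","top"):
    im=arm.snapshot(n); cv2.imwrite(f"pics/{n}0.png",im[:,:,::-1])
    c=arm.camera_params(n); print(n,c)
    for t in ("nozzle_grip","outlet_red_mouth","outlet_blue_mouth","outlet_red"):
        for r in arm.spot_point(t,n)[:4]: print(t,np.round(r["point"],1),round(r["score"],2))
print(arm.state()["time_s"])
E
```

```text
pics
time_s 0.0
q [ 1.295  0.265  1.605  0.     1.274 -0.037]
dq [ 0.    -0.003  0.001 -0.001 -0.    -0.   ]
tau [-1.0000e-03 -5.1511e+01 -3.6733e+01  0.0000e+00  1.3000e-02 -0.0000e+00]
eef_pos [159.457 655.137 229.95 ]
tool_rot [-3.139 -0.     2.903]
ft_force [-0.233 -0.841 -0.751]
ft_torque [-0.018 -0.032 -0.031]
opening 85.198
18.700000000000003
scene {'K': array([[373.64597402,   0.        , 317.41116919],
       [  0.        , 373.64597402, 198.51934538],
       [  0.        ,   0.        ,   1.        ]]), 'origin': array([ -55.57995236, -634.9297883 ,  831.71870456]), 'rotation': array([ 0.86162872,  0.01315279, -0.72330918])}
nozzle_grip [383.9 233. ] 0.45
outlet_red_mouth [381.2 237. ] 0.97
outlet_red_mouth [423.6 279.5] 0.79
outlet_red_mouth [242.1 215.5] 0.72
outlet_red_mouth [299.4 239.4] 0.33
outlet_blue_mouth [287.4 177.8] 0.95
outlet_red [418.8 297. ] 0.91
outlet_red [246.9 231.4] 0.65
outlet_red [375.9 257.3] 0.57
top {'K': array([[400.12377159,   0.        , 318.64840429],
       [  0.        , 400.12377159, 202.98815907],
       [  0.        ,   0.        ,   1.        ]]), 'origin': array([ 235.05184542,   22.07643524, 1494.9601969 ]), 'rotation': array([ 0.18236849,  0.00655528, -1.58442127])}
nozzle_grip [385.6 187.9] 0.48
outlet_red_mouth [388.2 188. ] 0.66
outlet_red_mouth [290.9 250.2] 0.65
outlet_red_mouth [429. 196.] 0.56
outlet_blue_mouth [276.4 197.3] 0.66
outlet_red [381.9 192.2] 0.78
outlet_red [292.3 254.7] 0.74
outlet_red [425.1 199.9] 0.71
outlet_red [398.8 252.4] 0.16
0.5
```

View pics/scene0.png

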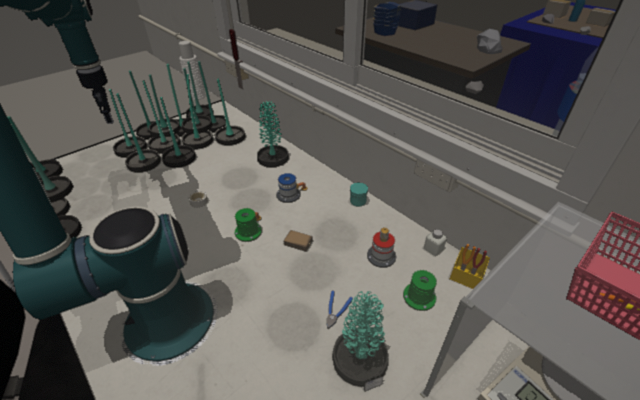

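View pics/top0.png

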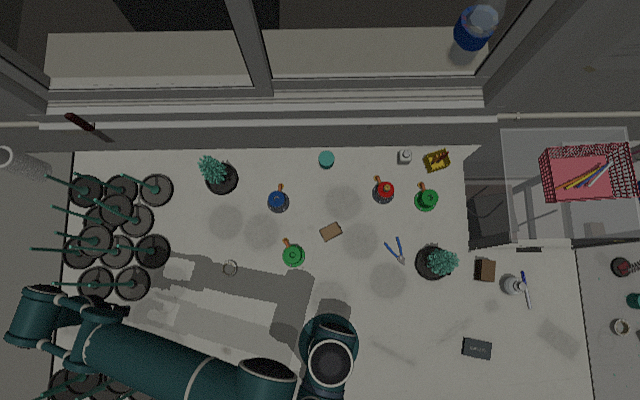

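```bash
python3 - <<'E'
import cv2, numpy as np
a=cv2.imread("pics/scene0.png")[150:320,220:480]; b=cv2.imread("pics/top0.png")[150:290,240:460]
cv2.imwrite("pics/c1.png",cv2.resize(a,None,fx=3,fy=3,interpolation=cv2.INTER_CUBIC))
cv2.imwrite("pics/c2.png",cv2.resize(b,None,fx=3.6,fy=3.6,interpolation=cv2.INTER_CUBIC))
E
```

```text
(no output)
```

View pics/c1.png

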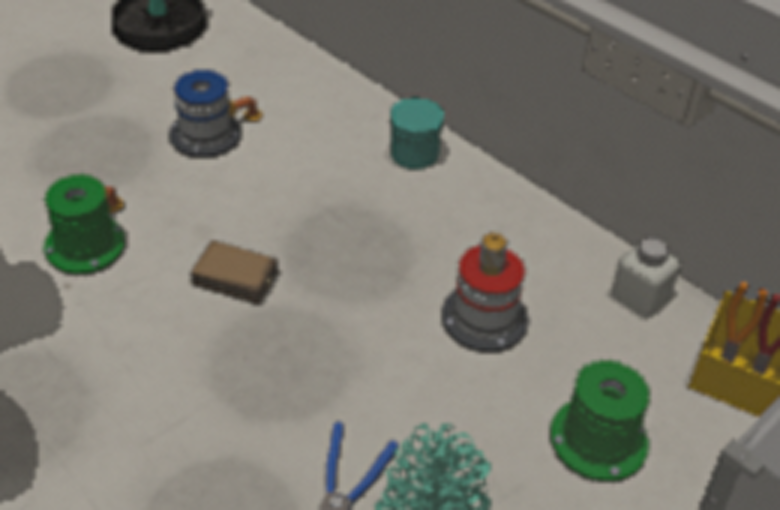

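View pics/c2.png

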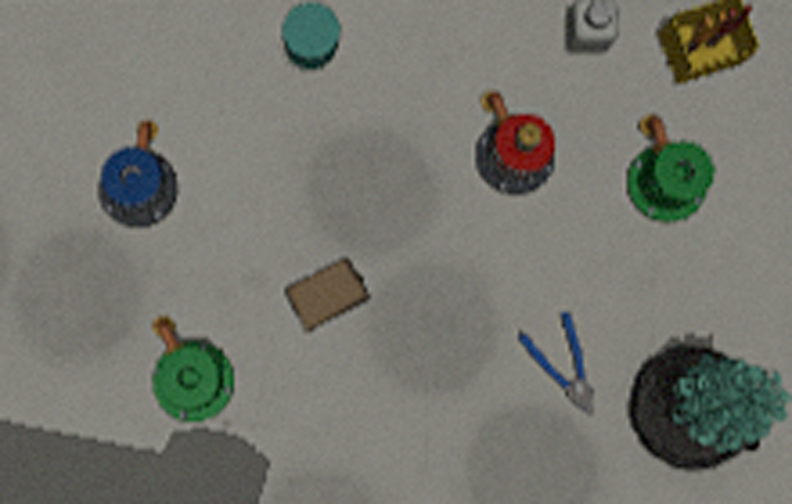

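Candidates: red-collared outlet with the brass nozzle at scene (382,238) / top (387,189); blue-collared at scene (287,178) / top (276,198). The three-of-a-shape green ones at scene (242,215) and (423,280) are look-alikes. The enlarged crops show the red collar with brass nozzle and an empty blue collar. Next I'll locate both.

```bash
cat > h.py <<'E'
import numpy as np, cv2
from scipy.spatial.transform import Rotation as R
def ray(c,p):
    K=c["K"]; d=np.array([(p[0]-K[0,2])/K[0,0],-(p[1]-K[1,2])/K[1,1],-1.0])
    return np.array(c["origin"]),R.from_euler("xyz",c["rotation"]).as_matrix()@d
def atz(c,p,z):
    o,d=ray(c,p); return o+d*(z-o[2])/d[2]
def tri(l):
    A=np.zeros((3,3));b=np.zeros(3)
    for c,p in l:
        o,d=ray(c,p); d=d/np.linalg.norm(d); M=np.eye(3)-np.outer(d,d);A+=M;b+=M@o
    return np.linalg.solve(A,b)
def proj(c,X):
    v=R.from_euler("xyz",c["rotation"]).as_matrix().T@(np.array(X)-c["origin"]); K=c["K"]
    return np.array([K[0,2]+K[0,0]*v[0]/-v[2],K[1,2]+K[1,1]*v[1]/v[2]])
def blob(im,col,c0,r=18):
    hsv=cv2.cvtColor(im,cv2.COLOR_BGR2HSV)
    H,S=hsv[...,0].astype(int),hsv[...,1]
    if col=="red": m=((H<7)|(H>172))&(S>140)
    else: m=(abs(H-110)<12)&(S>130)
    m=m.astype(np.uint8)
    k=np.zeros_like(m); k[max(0,int(c0[1]-r)):int(c0[1]+r),max(0,int(c0[0]-r)):int(c0[0]+r)]=1; m*=k
    n,l,s,ce=cv2.connectedComponentsWithStats(m); i=1+np.argmax(s[1:,4])
    ct,_=cv2.findContours((l==i).astype(np.uint8),cv2.RETR_EXTERNAL,cv2.CHAIN_APPROX_NONE)
    pts=cv2.convexHull(max(ct,key=cv2.contourArea))
    return s[i],ce[i],cv2.fitEllipse(pts) if len(pts)>=5 else None
E
python3 - <<'E'
from h import *
from station import arm
cs={n:arm.camera_params(n) for n in("scene","top")}
for col,g in (("red",dict(scene=(382,242),top=(387,189))),("blue",dict(scene=(287,180),top=(276,196)))):
    P=[]
    for n in g:
        im=cv2.imread(f"pics/{n}0.png"); s,ce,e=blob(im,col,g[n]); print(col,n,s,np.round(ce,1),np.round(e[0],1),np.round(e[1],1),atz(cs[n],e[0],73).round(1)); P.append((cs[n],e[0]))
    print(tri(P).round(1))
for p in ((385.8,186.6),): print("tip top",atz(cs["top"],p,110).round(1))
for p in ((384.3,230.5),): print("tip scene",atz(cs["scene"],p,110).round(1))
for n,p in(("jar",(326,158)),("mould",(331,232)),("tree2",(432,262)),("cut",(397,252)),("wax1",(222,178)),("greyjar",(404,157)),("green",(429,197)),("greenL",(292,256))): print(n,atz(cs["top"],p,20).round(0))
print(arm.state()["time_s"])
E
```

```text
red scene [374 233  20  15 176] [383.4 240.8] [383.5 239.6] [14.9 20.9] [ 542.  -218.5   73. ]
red top [377 182  17  16 162] [385.2 189.7] [385.2 189.4] [16.  16.6] [ 543.9 -214.7   73. ]
[ 545.2 -215.7   68.4]
blue scene [279 174  16  10 109] [286.6 178.7] [286.5 178.7] [ 9.9 15.7] [513.1 179.6  73. ]
blue top [268 191  17  16 184] [276.1 198.7] [276.  198.6] [14.9 16.6] [516. 182.  73.]
[516.  182.6  70. ]
tip top [ 546.1 -211.   110. ]
tip scene [ 539.6 -218.2  110. ]
jar [682.  -2.  20.]
mould [397. -16.  20.]
tree2 [ 282. -382.   20.]
cut [ 320. -256.   20.]
wax1 [609. 394.  20.]
greyjar [ 681. -301.   20.]
green [ 524. -386.   20.]
greenL [311. 128.  20.]
0.5
```

>>> {"api": "send_rows", "payload": {"increments": [[0,0,-6.8,0,0,-0.05,0.085],[0,0,-6.8,0,0,-0.05,0.085],[0,0,0,-0.02,-0.045,0,0.085],[0,0,0,-0.02,-0.045,0,0.085],[0,0,0,-0.02,-0.045,0,0.085],[0,0,0,-0.02,-0.045,0,0.085],[0,0,0,-0.02,-0.045,0,0.085],[0,0,0,-0.02,-0.045,0,0.085],[0,0,0,-0.02,-0.045,0,0.085],[0,0,0,-0.02,-0.045,0,0.085]], "force": 40}}

```text
time_s: 1.5
eef_pos: [319.4, 293.8, 331.6]
tool_rot: [3.141, 0.001, 3.141]
ft_force: [0.1, 0.3, -0.3]
opening: 85.3
```

>>> {"api": "send_rows", "payload": {"increments": [[0,0,0,-0.039,-0.0225,0,0.085],[0,0,0,-0.039,-0.0225,0,0.085],[0,0,0,-0.039,-0.0225,0,0.085],[0,0,0,-0.039,-0.0225,0,0.085],[0,0,0,-0.039,-0.0225,0,0.085],[0,0,0,0,0,0.035,0.085],[0,0,0,0,0,0.035,0.085],[0,0,0,0,0,0,0.085],[0,0,0,0,0,0,0.085],[0,0,0,0,0,0,0.085]]}}

```text
time_s: 2.5
eef_pos: [515.0, 183.4, 263.7]
tool_rot: [3.141, 0.003, 3.141]
ft_force: [0.3, -0.8, -0.5]
opening: 85.0
```

```bash
python3 - <<'E'
from h import *
from station import arm
s=arm.state();c=arm.camera_params("wrist")
im=arm.snapshot("wrist"); cv2.imwrite("pics/w1.png",im[:,:,::-1])
print(s["q"],s["eef_pos"],s["tool_rot"],s["ft_force"]);print(c)
for r in arm.spot_point("outlet_blue_mouth","wrist")[:3]: print(r, atz(c,r["point"],74))
E
```

```text
[ 2.96625197e-01 -8.38744672e-04  1.84161237e+00  1.15338304e-06
  1.29725629e+00 -1.27326559e+00] [514.99796218 183.44267686 263.74178546] [3.14054713 0.00340587 3.14068502] [ 0.33104791 -0.81577484 -0.50410697]
{'K': array([[356.1728445 ,   0.        , 319.99298778],
       [  0.        , 356.1728445 , 195.15692074],
       [  0.        ,   0.        ,   1.        ]]), 'origin': array([447.27441056, 183.99521771, 407.24858559]), 'rotation': array([-2.73858608e-01, -1.48322231e-03,  1.56935731e+00])}
{'point': [316.3, 171.5], 'score': 0.92} [517.44048051 180.86526882  74.        ]
```

View pics/w1.png

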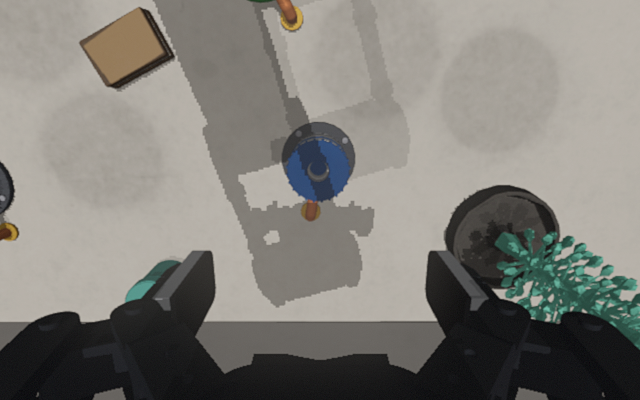

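The wrist view shows the blue collar at (318,168), empty bore, fingers at bottom. I'll fit the collar precisely.

```bash
cat >> h.py <<'E'
def fitcirc(c,im,col,c0,r=60,z=74.0):
    """project contour of collar to plane z and fit circle"""
    hsv=cv2.cvtColor(im,cv2.COLOR_BGR2HSV); H,S,V=[hsv[...,i].astype(int) for i in range(3)]
    if col=="red": m=((H<7)|(H>172))&(S>140)
    else: m=(abs(H-110)<12)&(S>110)
    m=m.astype(np.uint8); k=np.zeros_like(m); cv2.circle(k,(int(c0[0]),int(c0[1])),r,1,-1); m*=k
    n,l,s,ce=cv2.connectedComponentsWithStats(m); i=1+np.argmax(s[1:,4])
    ct,_=cv2.findContours((l==i).astype(np.uint8),cv2.RETR_EXTERNAL,cv2.CHAIN_APPROX_NONE)
    h=cv2.convexHull(max(ct,key=cv2.contourArea))[:,0]
    P=np.array([atz(c,p,z)[:2] for p in h])
    (cx,cy),rad=cv2.minEnclosingCircle(P.astype(np.float32))
    A=np.c_[2*P,np.ones(len(P))]; q=np.linalg.lstsq(A,(P**2).sum(1),rcond=None)[0]
    return (round(cx,1),round(cy,1),round(rad,1)),(q[:2].round(1),round(float(np.sqrt(q[2]+q[:2]@q[:2])),1))
E
python3 - <<'E'
from h import *
from station import arm
c=arm.camera_params("wrist"); im=cv2.imread("pics/w1.png")
print(fitcirc(c,im,"blue",(318,165),r=48))
cv2.imwrite("pics/w1c.png",cv2.resize(im[110:230,260:380],None,fx=5,fy=5,interpolation=cv2.INTER_CUBIC))
E
```

```text
((515.0, 190.9, 27.7), (array([515.3, 186.7]), 26.5))
```

View pics/w1c.png

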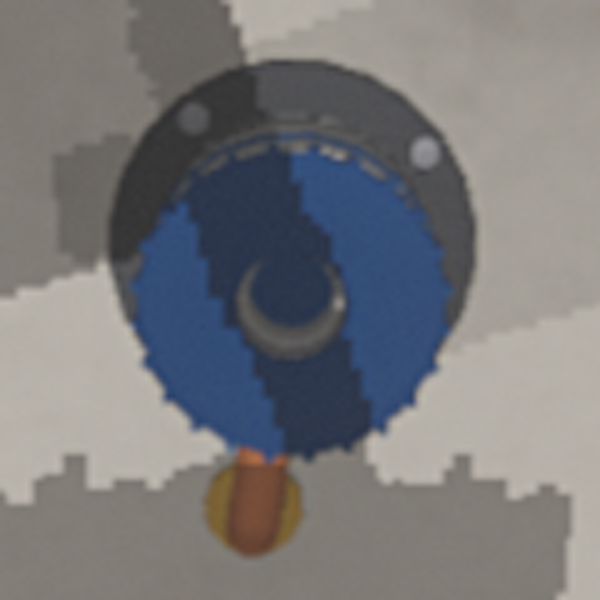

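>>> {"api": "send_rows", "payload": {"increments": [[0,0,0,-0.0035,-0.0445,0,0.085],[0,0,0,-0.003,-0.0445,0,0.085],[0,0,0,-0.003,-0.0445,0,0.085],[0,0,0,-0.003,-0.0445,0,0.085],[0,0,0,-0.003,-0.0445,0,0.085],[0,0,0,-0.003,-0.0445,0,0.085],[0,0,0,-0.003,-0.0445,0,0.085],[0,0,0,-0.003,-0.0445,0,0.085],[0,0,0,-0.003,-0.0445,0,0.085],[0,0,0,0,0,0,0.085]]}}

```text
time_s: 3.6
eef_pos: [541.7, -222.9, 263.3]
tool_rot: [-3.138, 0.003, 3.136]
ft_force: [0.0, 0.3, 0.8]
opening: 85.0
```

```bash
python3 - <<'E'
from h import *
from station import arm
s=arm.state();c=arm.camera_params("wrist")
im=arm.snapshot("wrist"); cv2.imwrite("pics/w2.png",im[:,:,::-1])
im=im[:,:,::-1]
print(s["q"],s["eef_pos"],s["tool_rot"],s["ft_force"]);print(c)
print(fitcirc(c,im,"red",(318,165),r=55))
for t in("outlet_red_mouth","nozzle_grip"):
  for r in arm.spot_point(t,"wrist")[:3]: print(t,r, atz(c,r["point"],74 if "mouth" in t else 96))
cv2.imwrite("pics/w2c.png",cv2.resize(im[110:230,260:380],None,fx=5,fy=5,interpolation=cv2.INTER_CUBIC))
E
```

```text
[-0.43159274  0.07464692  1.7644131  -0.00223505  1.29811536 -1.99588119] [ 541.72889811 -222.90348164  263.25282938] [-3.13780791e+00  3.13479271e-03  3.13568789e+00] [0.00813461 0.26364593 0.75362935]
{'K': array([[356.1728445 ,   0.        , 319.99298778],
       [  0.        , 356.1728445 , 195.15692074],
       [  0.        ,   0.        ,   1.        ]]), 'origin': array([ 474.03686228, -221.3312197 ,  406.75691237]), 'rotation': array([-0.27348703,  0.00334503,  1.56434255])}
((545.7, -215.4, 30.7), (array([ 545.8, -215.3]), 30.0))
outlet_red_mouth {'point': [327.5, 174.2], 'score': 0.81} [ 546.63631233 -215.74724288   74.        ]
outlet_red_mouth {'point': [155.4, 140.1], 'score': 0.8} [ 513.26623905 -376.00856266   74.        ]
nozzle_grip {'point': [330.6, 178.8], 'score': 0.87} [ 546.05676591 -213.34673316   96.        ]
```

View pics/w2.png

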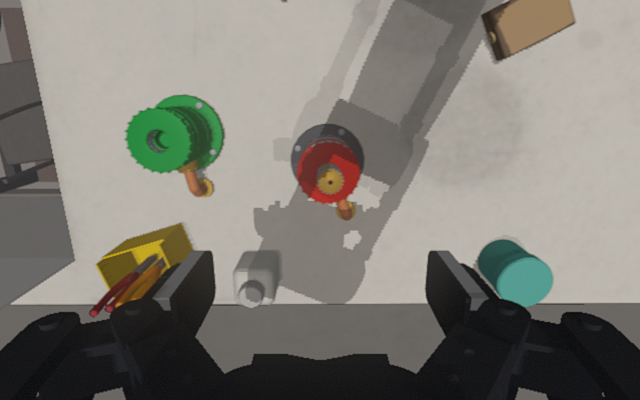

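View pics/w2c.png

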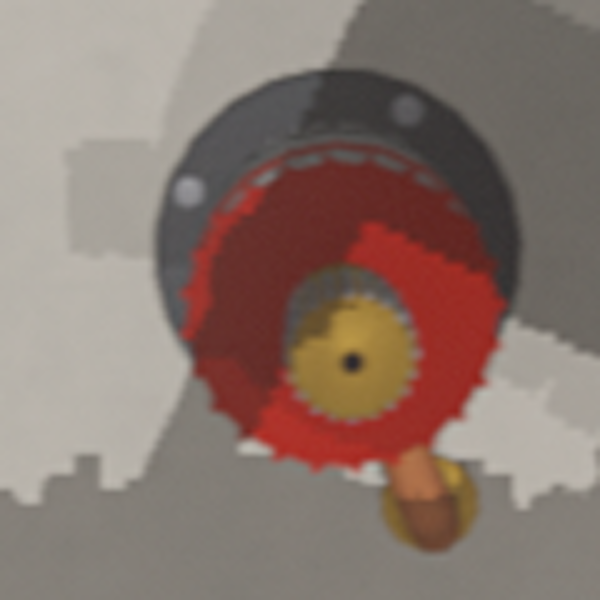

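>>> {"api": "send_rows", "payload": {"increments": [[0,0,0,-0.002,0.004,0.03,0.038],[0,0,0,-0.002,0.0035,0.03,0.038],[0,0,0,0,0,0.03,0.038],[0,0,0,0,0,0.03,0.038],[0,0,0,0,0,0.015,0.038],[0,0,0,0,0,0,0.038],[0,0,0,0,0,0,0.038],[0,0,0,0,0,0,0.038],[0,0,0,0,0,0,0.038],[0,0,0,0,0,0,0.038]]}}

```text
time_s: 4.75
eef_pos: [545.8, -210.7, 127.8]
tool_rot: [-3.141, 0.002, 3.14]
ft_force: [-0.6, 0.0, 0.1]
opening: 38.1
```

```bash
python3 - <<'E'
from h import *
from station import arm
s=arm.state();c=arm.camera_params("wrist")
im=arm.snapshot("wrist")[:,:,::-1]; cv2.imwrite("pics/w3.png",im)
print(s["eef_pos"],s["tool_rot"],s["ft_force"],s["opening"]); print(c["origin"])
for t in("outlet_red_mouth","nozzle_grip"):
  for r in arm.spot_point(t,"wrist")[:2]: print(t,r, atz(c,r["point"],74 if "mouth" in t else 96))
E
```

```text
[ 545.78856217 -210.65600461  127.76106754] [-3.14061671e+00  2.27452080e-03  3.14001786e+00] [-0.58762663  0.0499846   0.06337812] 38.071031832679616
[ 478.22387574 -209.75787083  271.30282372]
outlet_red_mouth {'point': [305.9, 214.7], 'score': 0.76} [ 545.22646874 -218.23480763   74.        ]
outlet_red_mouth {'point': [22.4, 164.2], 'score': 0.71} [ 515.00397647 -377.12727421   74.        ]
nozzle_grip {'point': [307.7, 229.3], 'score': 0.82} [ 545.84225983 -216.44739737   96.        ]
```

View pics/w3.png

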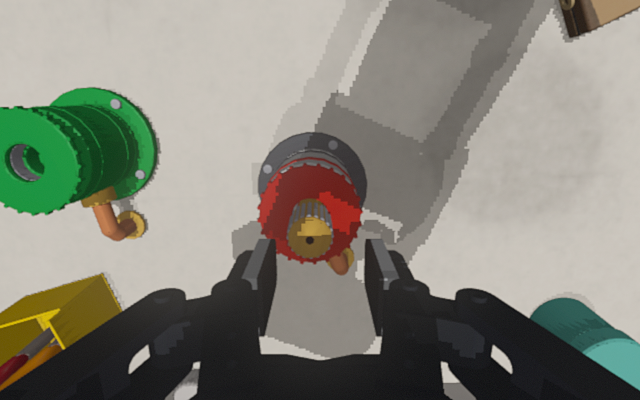

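```bash
python3 - <<'E'
from h import *
from station import arm
s=arm.state();c=arm.camera_params("wrist")
im=cv2.imread("pics/w3.png")
print(s["eef_pos"],c["origin"])
print(fitcirc(c,im,"red",(310,210),r=62)); print(atz(c,(309.7,240),110),tri([(c,(309.7,240)),(arm.camera_params("top"),(385.8,186.6))]))
cv2.imwrite("pics/w3c.png",cv2.resize(im[130:280,230:390],None,fx=4,fy=4,interpolation=cv2.INTER_CUBIC))
E
```

```text
[ 545.15948874 -210.42988362  126.83252182] [ 477.80115473 -209.63601048  270.4846561 ]
((544.1, -215.9, 31.1), (array([ 544.4, -215.9]), 30.6))
[ 544.96570018 -214.75491419  110.        ] [ 549.81210575 -214.24319934   96.55175797]
```

View pics/w3c.png

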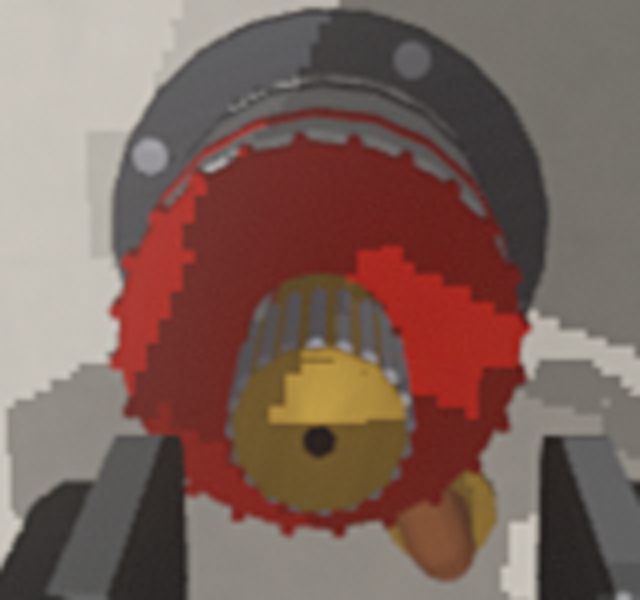

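>>> {"api": "send_rows", "payload": {"increments": [[0,0,0,0.0007,-0.005,0,0.038],[0,0,0,0,0,0,0.038],[0,0,0,0,0,0.01,0.038],[0,0,0,0,0,0.01,0.038],[0,0,0,0,0,0.01,0.038],[0,0,0,0,0,0.01,0.038],[0,0,0,0,0,0.005,0.038],[0,0,0,0,0,0,0.038],[0,0,0,0,0,0,0.038],[0,0,0,0,0,0,0.038]]}}

```text
time_s: 5.9
eef_pos: [544.7, -215.4, 81.8]
tool_rot: [-3.141, 0.001, 3.14]
ft_force: [-0.5, -0.6, 0.8]
opening: 37.8
```

```bash
python3 - <<'E'
from h import *
from station import arm
im=arm.snapshot("wrist")[:,:,::-1]; cv2.imwrite("pics/w4.png",im[100:400,120:520])
s=arm.state()
print(s["eef_pos"],s["tool_rot"],s["ft_force"],s["opening"])
E
```

```text
[ 544.76014643 -215.43452819   81.94024997] [-3.14109106e+00  1.12752656e-03  3.14021356e+00] [ 0.67697723 -0.38354065  0.4952413 ] 38.318464788983036
```

View pics/w4.png

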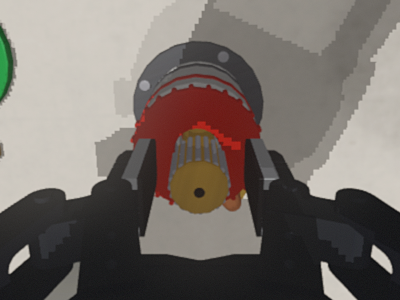

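The nozzle (crop (199,190)) sits midway between the fingers. Now easing down to the collar.

>>> {"api": "send_rows", "payload": {"increments": [[0,0,0,0,0,0.002,0.038],[0,0,0,0,0,0.002,0.038],[0,0,0,0,0,0.002,0.038],[0,0,0,0,0,0.001,0.038],[0,0,0,0,0,0.001,0.038],[0,0,0,0,0,0.001,0.038],[0,0,0,0,0,0.001,0.038],[0,0,0,0,0,0.001,0.038],[0,0,0,0,0,0,0.038],[0,0,0,0,0,0,0.038]]}}

```text
time_s: 6.95
eef_pos: [544.3, -215.3, 70.5]
tool_rot: [-3.141, 0.0, 3.14]
ft_force: [-2.2, 1.5, 3.2]
opening: 38.2
```

>>> {"api": "send_rows", "payload": {"increments": [[0,0,0,0,0,0.001,0.038],[0,0,0,0,0,0,0.038],[0,0,0,0,0,0.001,0.038],[0,0,0,0,0,0,0.038],[0,0,0,0,0,0.001,0.038],[0,0,0,0,0,0,0.038],[0,0,0,0,0,0.001,0.038],[0,0,0,0,0,0,0.038],[0,0,0,0,0,0,0.038],[0,0,0,0,0,0,0.038]]}}

```text
time_s: 7.95
eef_pos: [544.4, -215.3, 66.8]
tool_rot: [-3.141, 0.0, 3.14]
ft_force: [-1.4, 0.9, 7.4]
opening: 37.9
```

```bash
python3 - <<'E'
from h import *
from station import arm
im=arm.snapshot("wrist")[:,:,::-1]; cv2.imwrite("pics/w5.png",im[100:400,120:520])
for _ in range(1):
  s=arm.state();print(s["eef_pos"],s["tool_rot"],s["ft_force"],s["opening"])
E
```

```text
[ 544.44268    -215.29939957   66.78368866] [-3.14141217e+00  3.92419847e-04  3.14016911e+00] [-1.47803133  0.08603999  6.92733155] 38.26428550675195
```

View pics/w5.png

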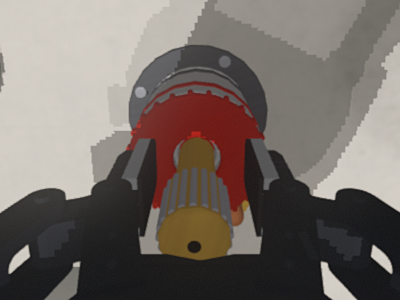

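It popped up: the knurled grip (crop (197,215)) now stands clear of the collar with stem visible. Raising to regrip higher.

>>> {"api": "send_rows", "payload": {"increments": [[0,0,0,0,0,-0.002,0.038],[0,0,0,0,0,-0.005,0.038],[0,0,0,0,0,-0.01,0.038],[0,0,0,0,0,-0.01,0.038],[0,0,0,0,0,-0.008,0.038],[0,0,0,0,0,-0.002,0.038],[0,0,0,0,0,0,0.03],[0,0,0,0,0,0,0.03],[0,0,0,0,0,0,0.03],[0,0,0,0,0,0,0.03]], "force": 20}}

```text
time_s: 9.0
eef_pos: [543.8, -215.0, 102.7]
tool_rot: [3.141, -0.001, 3.14]
ft_force: [-0.2, -0.5, -0.3]
opening: 30.0
```

```bash
python3 - <<'E'
from h import *
from station import arm
c=arm.camera_params("wrist")
im=arm.snapshot("wrist")[:,:,::-1]; cv2.imwrite("pics/w6.png",cv2.resize(im[180:400,200:440],None,fx=2.5,fy=2.5))
s=arm.state();print(s["eef_pos"],s["tool_rot"],s["ft_force"],s["opening"])
for r in arm.spot_point("nozzle_grip","wrist")[:2]: print(r, atz(c,r["point"],109))
print(fitcirc(c,im,"red",(310,210),r=70))
E
```

```text
[ 543.91834761 -215.08915873  102.82487186] [ 3.14126559e+00 -7.46908751e-04  3.14009800e+00] [-0.32058912  0.05811494 -0.3543881 ] 29.77743033156627
{'point': [315.7, 266.0], 'score': 0.98} [ 545.86786397 -216.20675809  109.        ]
((544.4, -216.4, 30.5), (array([ 542.6, -216.3]), 29.0))
```

View pics/w6.png

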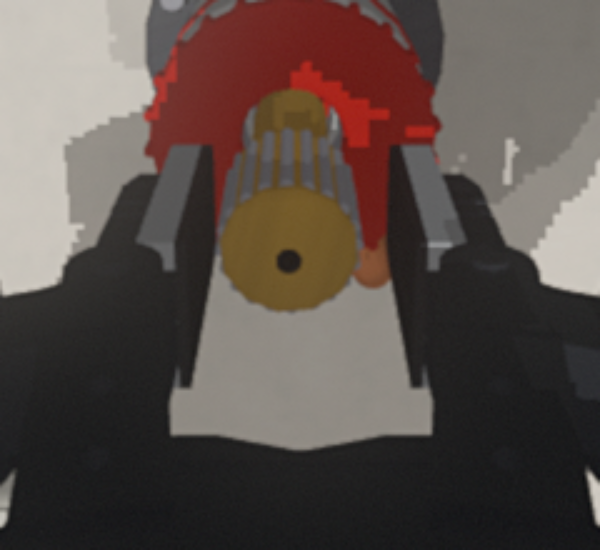

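>>> {"api": "send_rows", "payload": {"increments": [[0,0,0,-0.001,-0.0017,-0.001,0.03],[0,0,0,0,0,0,0.03],[0,0,0,0,0,0,0.026],[0,0,0,0,0,0,0.024],[0,0,0,0,0,0,0.022],[0,0,0,0,0,0,0.02],[0,0,0,0,0,0,0.015],[0,0,0,0,0,0,0.01],[0,0,0,0,0,0,0.01],[0,0,0,0,0,0,0.01]], "force": 25}}

```text
time_s: 10.1
eef_pos: [545.3, -217.0, 104.4]
tool_rot: [-3.142, 0.0, 3.14]
ft_force: [-0.3, 0.2, 0.6]
opening: 20.6
```

```bash
python3 - <<'E'
from station import arm
s=arm.state();print(s["eef_pos"],s["tool_rot"],s["ft_force"],s["ft_torque"],s["opening"])
E
```

```text
[ 545.27977785 -216.96086508  104.35070636] [-3.14150613e+00  1.42162335e-04  3.14013560e+00] [-0.34810161  0.22268138  0.63135358] [-0.09453779 -0.01258131 -0.02368347] 20.645624546289202
```

>>> {"api": "send_rows", "payload": {"increments": [[0,0,0,0,0,0,0.01],[0,0,0,0,0,-0.002,0.01],[0,0,0,0,0,-0.004,0.01],[0,0,0,0,0,-0.008,0.01],[0,0,0,0,0,-0.015,0.01],[0,0,0,0,0,-0.015,0.01],[0,0,0,0,0,-0.02,0.01],[0,0,0,0,0,-0.02,0.01],[0,0,0,0,0,-0.02,0.01],[0,0,0,0,0,-0.01,0.01]], "force": 50}}

```text
time_s: 11.1
eef_pos: [546.7, -217.5, 222.4]
tool_rot: [-3.139, 0.005, 3.14]
ft_force: [1.5, 0.1, -1.2]
opening: 20.0
```

```bash
python3 - <<'E'
from h import *
from station import arm
c=arm.camera_params("wrist")
im=arm.snapshot("wrist")[:,:,::-1]; cv2.imwrite("pics/w7.png",im)
s=arm.state();print(s["eef_pos"],s["tool_rot"],s["ft_force"],s["ft_torque"],s["opening"])
print(fitcirc(c,im,"red",(310,210),r=70))
for r in arm.spot_point("outlet_red_mouth","wrist")[:2]: print(r, atz(c,r["point"],74))
E
```

```text
[ 547.16277141 -217.7610777   223.2761883 ] [-3.13879847  0.00623112  3.14020078] [0.15947399 0.07049397 0.48617318] [ 8.81828082e-05 -1.52609636e-02 -4.79072328e-03] 20.004313554608604
((545.5, -216.0, 30.9), (array([ 545.7, -216. ]), 30.3))
{'point': [318.4, 177.0], 'score': 0.66} [ 545.2831861  -218.46370167   74.        ]
{'point': [126.2, 140.7], 'score': 0.65} [ 514.67427159 -375.32126352   74.        ]
```

View pics/w7.png

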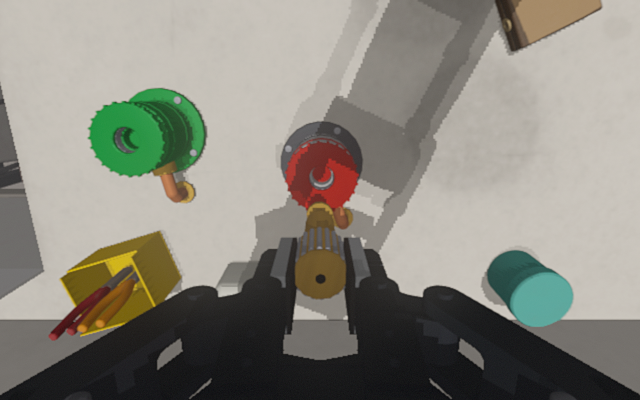

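Nozzle is out, held upright in the fingers at (320,265); empty red bore at (321,178). Moving over to blue.

>>> {"api": "send_rows", "payload": {"increments": [[0,0,0,0.004,0.025,0,0.01],[0,0,0,0.004,0.045,0,0.01],[0,0,0,0.004,0.049,0,0.01],[0,0,0,0.004,0.049,0,0.01],[0,0,0,0.004,0.049,0,0.01],[0,0,0,0.004,0.049,0,0.01],[0,0,0,0.003,0.049,0,0.01],[0,0,0,0.002,0.045,0,0.01],[0,0,0,0.001,0.035,0,0.01],[0,0,0,0,0.005,0,0.01]]}}

```text
time_s: 12.2
eef_pos: [514.6, 186.7, 217.2]
tool_rot: [3.141, -0.002, -3.139]
ft_force: [0.3, -1.0, -1.3]
opening: 20.1
```

>>> {"api": "send_rows", "payload": {"increments": [[0,0,0,0,0,0,0.01],[0,0,0,0,0,0,0.01],[0,0,0,0,0,0,0.01],[0,0,0,0,0,0,0.01],[0,0,0,0,0,0,0.01],[0,0,0,0,0,0,0.01],[0,0,0,0,0,0,0.01],[0,0,0,0,0,0,0.01],[0,0,0,0,0,0,0.01],[0,0,0,0,0,0,0.01]]}}

```text
time_s: 13.2
eef_pos: [515.8, 183.2, 218.3]
tool_rot: [-3.142, -0.0, 3.14]
ft_force: [0.2, 0.9, -0.4]
opening: 20.2
```

```bash
python3 - <<'E'
from h import *
from station import arm
c=arm.camera_params("wrist")
im=arm.snapshot("wrist")[:,:,::-1]; cv2.imwrite("pics/w8.png",im)
s=arm.state();print(s["eef_pos"],s["tool_rot"],s["ft_force"],s["ft_torque"],s["opening"])
print(c)
cv2.imwrite("pics/w8c.png",cv2.resize(im[110:310,240:400],None,fx=3.75,fy=3.75,interpolation=cv2.INTER_CUBIC)[:600])
E
```

```text
[515.78574554 183.17830223 218.2829334 ] [-3.14156988e+00  4.85433545e-05  3.14028374e+00] [ 0.02075638  0.13260991 -1.4285658 ] [-0.02650185  0.01430124 -0.01586238] 20.051298019120914
{'K': array([[356.1728445 ,   0.        , 319.99298778],
       [  0.        , 356.1728445 , 195.15692074],
       [  0.        ,   0.        ,   1.        ]]), 'origin': array([448.53503597, 183.91602918, 362.00387467]), 'rotation': array([-2.70407589e-01, -4.26868044e-04,  1.56894721e+00])}
```

View pics/w8c.png

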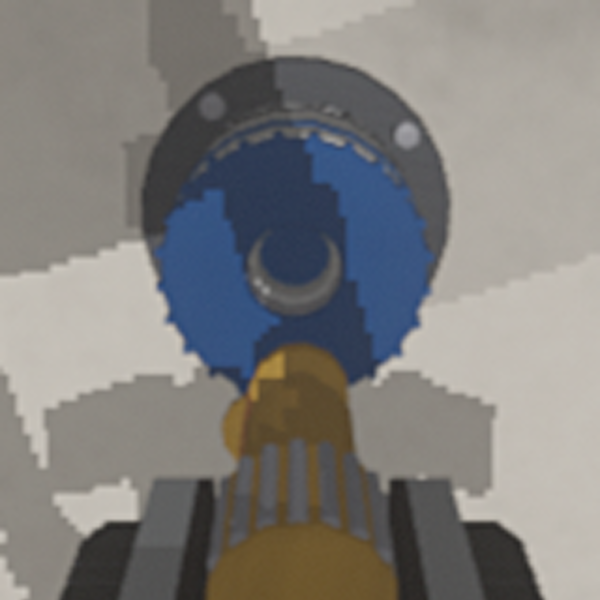

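```bash
python3 - <<'E'
from h import *
from station import arm
c=arm.camera_params("wrist")
print(atz(c,(318.6,181),74))
im=cv2.imread("pics/w8.png").copy()
th=np.linspace(0,6.29,73)
for (x,y,z,cx) in ((516.,182.5,74,(0,255,255)),(0,0,0,0)):
    if not z: break
    P=np.array([x,y])
    for r in (10.5,30):
        pts=np.array([proj(c,(x+r*np.cos(t),y+r*np.sin(t),z)) for t in th]);
        big=cv2.resize(im,None,fx=4,fy=4,interpolation=cv2.INTER_CUBIC) if r==10.5 else big
        cv2.polylines(big,[np.int32(pts*4+2)],False,cx,1)
cv2.imwrite("pics/w8d.png",big[440:1000,980:1580])
E
```

```text
[516.16538262 182.76927476  74.        ]
```

View pics/w8d.png

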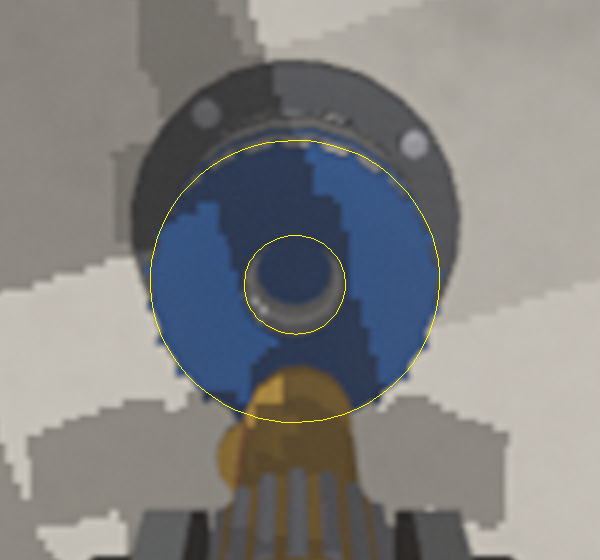

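>>> {"api": "send_rows", "payload": {"increments": [[0,0,0,0,-0.001,0.01,0.01],[0,0,0,0,0,0.02,0.01],[0,0,0,0,0,0.02,0.01],[0,0,0,0,0,0.015,0.01],[0,0,0,0,0,0.003,0.01],[0,0,0,0,0,0.002,0.01],[0,0,0,0,0,0.002,0.01],[0,0,0,0,0,0.002,0.01],[0,0,0,0,0,0,0.01],[0,0,0,0,0,0,0.01]]}}

```text
time_s: 14.25
eef_pos: [516.1, 182.2, 144.8]
tool_rot: [3.141, 0.001, 3.14]
ft_force: [-0.6, -0.3, -0.4]
opening: 20.1
```

```bash
python3 - <<'E'
from h import *
from station import arm
im=arm.snapshot("wrist")[:,:,::-1]; cv2.imwrite("pics/w9.png",cv2.resize(im[150:350,220:420],None,fx=3,fy=3))
s=arm.state();print(s["eef_pos"],s["tool_rot"],s["ft_force"],s["ft_torque"],s["opening"])
E
```

```text
[516.11309412 182.21915639 144.80566864] [3.14132362e+00 8.77912685e-04 3.14013951e+00] [ 0.17853705  0.1227913  -1.37441255] [ 0.01485923  0.05017993 -0.02730844] 19.813148808613402
```

View pics/w9.png

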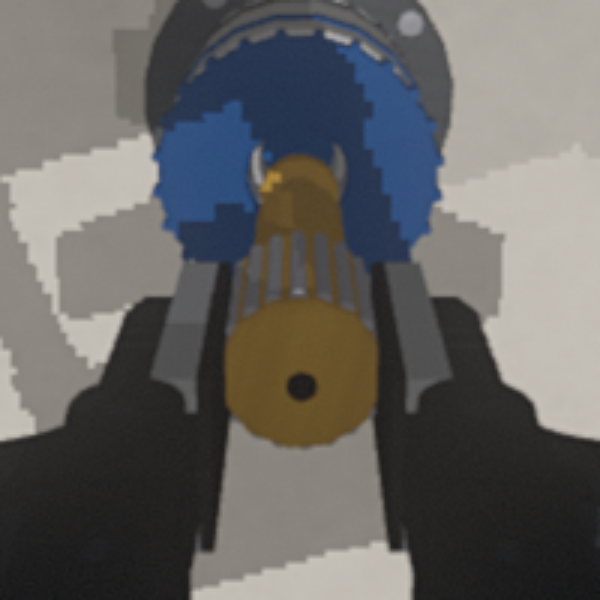

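The stem at (300,175) runs centred into the bore rim. Feeling the way down.

>>> {"api": "send_rows", "payload": {"increments": [[0,0,0,0,0,0.002,0.01],[0,0,0,0,0,0.002,0.01],[0,0,0,0,0,0.002,0.01],[0,0,0,0,0,0.002,0.01],[0,0,0,0,0,0.002,0.01],[0,0,0,0,0,0.002,0.01],[0,0,0,0,0,0.002,0.01],[0,0,0,0,0,0.002,0.01],[0,0,0,0,0,0.002,0.01],[0,0,0,0,0,0,0.01]]}}

```text
time_s: 15.3
eef_pos: [515.5, 182.1, 125.9]
tool_rot: [-3.141, -0.001, 3.14]
ft_force: [0.7, -0.0, -2.1]
opening: 19.8
```

```bash
cat > st.py <<'E'
from station import arm
import numpy as np
s=arm.state();print(*[np.round(s[k],2) for k in("eef_pos","tool_rot","ft_force","ft_torque","opening")])
E
python3 st.py
```

```text
[515.48 182.07 125.87] [-3.14 -0.    3.14] [ 0.74 -0.04 -2.12] [-0.02 -0.02  0.02] 19.8
```

>>> {"api": "send_rows", "payload": {"increments": [[0,0,0,0,0,0.0015,0.01],[0,0,0,0,0,0.0015,0.01],[0,0,0,0,0,0.0015,0.01],[0,0,0,0,0,0.0015,0.01],[0,0,0,0,0,0.0015,0.01],[0,0,0,0,0,0.0015,0.01],[0,0,0,0,0,0.0015,0.01],[0,0,0,0,0,0.0015,0.01],[0,0,0,0,0,0,0.01],[0,0,0,0,0,0,0.01]], "force": 60}}

```text
time_s: 16.3
eef_pos: [515.8, 182.1, 114.3]
tool_rot: [-3.142, -0.0, 3.14]
ft_force: [1.1, 0.4, -1.0]
opening: 19.7
```

>>> {"api": "send_rows", "payload": {"increments": [[0,0,0,0,0,0.001,0.01],[0,0,0,0,0,0.001,0.01],[0,0,0,0,0,0.001,0.01],[0,0,0,0,0,0.001,0.01],[0,0,0,0,0,0.001,0.01],[0,0,0,0,0,0.001,0.01],[0,0,0,0,0,0.001,0.01],[0,0,0,0,0,0.001,0.01],[0,0,0,0,0,0,0.01],[0,0,0,0,0,0,0.01]]}}

```text
time_s: 17.3
eef_pos: [516.0, 182.1, 106.5]
tool_rot: [3.142, 0.0, 3.14]
ft_force: [0.9, -0.1, 0.3]
opening: 19.8
```

```bash
python3 st.py
```

```text
[515.96 182.13 106.51] [3.14 0.   3.14] [ 0.93 -0.12  0.31] [-0.08  0.05 -0.  ] 19.85
```

>>> {"api": "send_rows", "payload": {"increments": [[0,0,0,0,0,0.001,0.01],[0,0,0,0,0,0.001,0.01],[0,0,0,0,0,0.001,0.01],[0,0,0,0,0,0.001,0.01],[0,0,0,0,0,0.001,0.01],[0,0,0,0,0,0.001,0.01],[0,0,0,0,0,0.001,0.01],[0,0,0,0,0,0.001,0.01],[0,0,0,0,0,0,0.01],[0,0,0,0,0,0,0.01]]}}

```text
time_s: 18.3
eef_pos: [515.9, 182.0, 98.4]
tool_rot: [-3.141, 0.0, 3.14]
ft_force: [-0.4, -1.9, 2.7]
opening: 19.7
```

```bash
python3 st.py
```

```text
[515.89 182.04  98.41] [-3.14  0.    3.14] [-0.39 -1.89  2.71] [-0.31  0.05 -0.02] 19.67
```

>>> {"api": "send_rows", "payload": {"increments": [[0,0,0,0,0,0.001,0.01],[0,0,0,0,0,0.001,0.01],[0,0,0,0,0,0.001,0.01],[0,0,0,0,0,0.001,0.01],[0,0,0,0,0,0.001,0.01],[0,0,0,0,0,0.001,0.01],[0,0,0,0,0,0.001,0.01],[0,0,0,0,0,0,0.01],[0,0,0,0,0,0,0.01],[0,0,0,0,0,0,0.01]]}}

```text
time_s: 19.3
eef_pos: [515.7, 181.9, 91.0]
tool_rot: [-3.141, -0.0, 3.14]
ft_force: [1.5, -1.8, 2.5]
opening: 19.5
```

```bash
python3 st.py
```

```text
[515.69 181.89  90.99] [-3.14 -0.    3.14] [ 1.48 -1.8   2.48] [-0.58 -0.06 -0.03] 19.47
```

>>> {"api": "send_rows", "payload": {"increments": [[0,0,0,0,-0.0003,0.001,0.01],[0,0,0,0,0,0.001,0.01],[0,0,0,0,0,0.001,0.01],[0,0,0,0,0,0.001,0.01],[0,0,0,0,0,0,0.01],[0,0,0,0,0,0,0.01],[0,0,0,0,0,0,0.01],[0,0,0,0,0,0,0.01],[0,0,0,0,0,0,0.01],[0,0,0,0,0,0,0.01]]}}

```text
time_s: 20.3
eef_pos: [515.7, 181.8, 87.1]
tool_rot: [3.142, -0.0, 3.14]
ft_force: [0.1, -3.0, 0.9]
opening: 19.4
```

```bash
python3 - <<'E'
import st
from h import *
from station import arm
im=arm.snapshot("wrist")[:,:,::-1]; cv2.imwrite("pics/w10.png",cv2.resize(im[150:350,220:420],None,fx=3,fy=3))
E
```

```text
[515.72 181.84  87.13] [ 3.14 -0.    3.14] [ 0.12 -2.99  0.85] [-0.52 -0.19 -0.04] 19.39
```

View pics/w10.png

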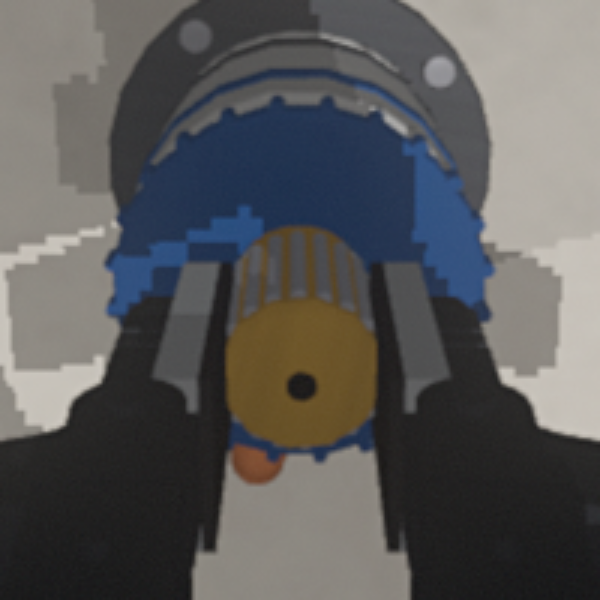

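No slip in hand (bore hole still at (301,386)), and the force eased: probably at/past the grip. Feel for the hard stop.

>>> {"api": "send_rows", "payload": {"increments": [[0,0,0,0,-0.0003,0.0005,0.01],[0,0,0,0,0,0,0.01],[0,0,0,0,0,0.0005,0.01],[0,0,0,0,0,0,0.01],[0,0,0,0,0,0.0005,0.01],[0,0,0,0,0,0,0.01],[0,0,0,0,0,0,0.01],[0,0,0,0,0,0,0.01],[0,0,0,0,0,0,0.01],[0,0,0,0,0,0,0.01]]}}

```text
time_s: 21.35
eef_pos: [515.8, 181.7, 85.8]
tool_rot: [3.141, 0.0, 3.14]
ft_force: [-0.3, 0.4, 2.5]
opening: 19.4
```

```bash
python3 st.py
```

```text
[515.78 181.71  85.78] [3.14 0.   3.14] [-0.28  0.38  2.48] [ 0.16 -0.01 -0.03] 19.42
```

>>> {"api": "send_rows", "payload": {"increments": [[0,0,0,0,0,0.0005,0.01],[0,0,0,0,0,0,0.01],[0,0,0,0,0,0.0005,0.01],[0,0,0,0,0,0,0.01],[0,0,0,0,0,0.0005,0.01],[0,0,0,0,0,0,0.01],[0,0,0,0,0,0,0.01],[0,0,0,0,0,0,0.01],[0,0,0,0,0,0,0.01],[0,0,0,0,0,0,0.01]]}}

```text
time_s: 22.35
eef_pos: [515.8, 181.6, 84.4]
tool_rot: [3.142, 0.0, 3.14]
ft_force: [0.6, 1.7, 3.4]
opening: 19.2
```

```bash
python3 st.py
```

```text
[515.85 181.57  84.36] [3.14 0.   3.14] [0.59 1.71 3.36] [ 0.32  0.02 -0.04] 19.17
```

>>> {"api": "send_rows", "payload": {"increments": [[0,0,0,0,0.0002,0.0005,0.01],[0,0,0,0,0,0.0005,0.01],[0,0,0,0,0,0.0005,0.01],[0,0,0,0,0,0.0005,0.01],[0,0,0,0,0,0,0.01],[0,0,0,0,0,0,0.01],[0,0,0,0,0,0,0.01],[0,0,0,0,0,0,0.01],[0,0,0,0,0,0,0.01],[0,0,0,0,0,0,0.01]]}}

```text
time_s: 23.35
eef_pos: [517.0, 181.7, 84.0]
tool_rot: [-3.142, 0.002, 3.14]
ft_force: [-0.5, -0.2, 10.8]
opening: 19.6
```

```bash
python3 st.py
```

```text
[517.01 181.69  84.01] [-3.14  0.    3.14] [-0.51 -0.23 10.78] [-0.04  0.21  0.  ] 19.65
```

>>> {"api": "send_rows", "payload": {"increments": [[0,0,0,0.0005,0,0.0005,0.01],[0,0,0,0,0,0,0.01],[0,0,0,0,0,0.0003,0.01],[0,0,0,0,0,0,0.01],[0,0,0,0,0,0,0.01],[0,0,0,0,0,0,0.01],[0,0,0,0,0,0,0.01],[0,0,0,0,0,0,0.01],[0,0,0,0,0,0,0.01],[0,0,0,0,0,0,0.01]]}}

```text
time_s: 24.35
eef_pos: [517.1, 181.8, 83.9]
tool_rot: [3.141, 0.004, 3.141]
ft_force: [-0.2, -1.2, 14.0]
opening: 19.6
```

```bash
python3 - <<'E'
import st
from h import *
from station import arm
im=arm.snapshot("wrist")[:,:,::-1]; cv2.imwrite("pics/w11.png",cv2.resize(im[150:350,220:420],None,fx=3,fy=3))
E
```

```text
[517.12 181.79  83.94] [3.14 0.   3.14] [-0.24 -1.18 14.05] [-0.15  0.3   0.01] 19.58
```

View pics/w11.png

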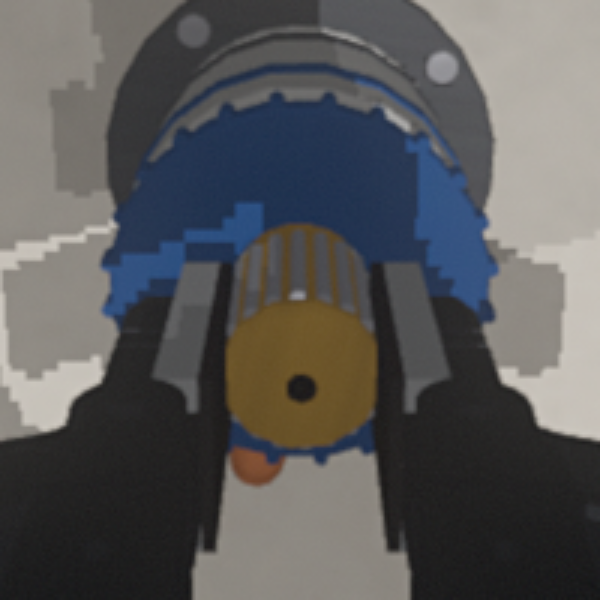

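Hard stop at about 14 N. Relieve, then a light upward tug to test the lock.

>>> {"api": "send_rows", "payload": {"increments": [[0,0,0,0,0,-0.0005,0.01],[0,0,0,0,0,-0.0005,0.01],[0,0,0,0,0,-0.0005,0.01],[0,0,0,0,0,-0.0005,0.01],[0,0,0,0,0,-0.0005,0.01],[0,0,0,0,0,-0.0005,0.01],[0,0,0,0,0,-0.0005,0.01],[0,0,0,0,0,-0.0005,0.01],[0,0,0,0,0,0,0.01],[0,0,0,0,0,0,0.01]]}}

```text
time_s: 25.4
eef_pos: [515.5, 181.7, 85.5]
tool_rot: [-3.142, 0.0, 3.14]
ft_force: [2.7, 1.0, 1.6]
opening: 19.5
```

```bash
python3 st.py
```

```text
[515.54 181.7   85.51] [-3.14  0.    3.14] [2.69 0.97 1.58] [ 0.16 -0.34 -0.  ] 19.52
```

>>> {"api": "send_rows", "payload": {"increments": [[0,0,0,0,0,-0.0005,0.01],[0,0,0,0,0,0,0.01],[0,0,0,0,0,-0.0005,0.01],[0,0,0,0,0,0,0.01],[0,0,0,0,0,-0.0005,0.01],[0,0,0,0,0,0,0.01],[0,0,0,0,0,0,0.01],[0,0,0,0,0,0,0.01],[0,0,0,0,0,0,0.01],[0,0,0,0,0,0,0.01]]}}

```text
time_s: 26.4
eef_pos: [515.1, 181.6, 86.0]
tool_rot: [-3.141, -0.0, 3.14]
ft_force: [5.6, 1.1, -6.2]
opening: 19.7
```

```bash
python3 st.py
```

```text
[515.08 181.65  86.05] [-3.14 -0.    3.14] [ 5.59  1.09 -6.2 ] [ 0.28 -1.    0.01] 19.71
```

The lock holds: a 6 N upward tug moved it only 0.5 mm. Relieve the side load, release, retreat.

>>> {"api": "send_rows", "payload": {"increments": [[0,0,0,-0.0006,0,0.001,0.01],[0,0,0,0,0,0,0.01],[0,0,0,0,0,0,0.01],[0,0,0,0,0,0,0.022],[0,0,0,0,0,0,0.026],[0,0,0,0,0,0,0.032],[0,0,0,0,0,0,0.04],[0,0,0,0,0,0,0.045],[0,0,0,0,0,0,0.045],[0,0,0,0,0,0,0.045]]}}

```text
time_s: 27.4
eef_pos: [515.8, 181.7, 86.0]
tool_rot: [-3.142, -0.0, 3.14]
ft_force: [-0.1, 0.1, 0.1]
opening: 44.9
```

>>> {"api": "send_rows", "payload": {"increments": [[0,0,0,0,0,-0.005,0.045],[0,0,0,0,0,-0.01,0.045],[0,0,0,0,0,-0.02,0.045],[0,0,0,0,0,-0.03,0.045],[0,0,0,0,0,-0.03,0.045],[0,0,0,0,0,-0.03,0.045],[0,0,0,0,0,-0.01,0.045],[0,0,0,0,0,0,0.045],[0,0,0,0,0,0,0.045],[0,0,0,0,0,0,0.045]]}}

```text
time_s: 28.4
eef_pos: [514.6, 181.3, 218.8]
tool_rot: [-3.141, -0.004, 3.14]
ft_force: [-0.1, -0.2, 0.3]
opening: 44.5
```

```bash
python3 - <<'E'
import st
from h import *
from station import arm
c=arm.camera_params("wrist")
im=arm.snapshot("wrist")[:,:,::-1]; cv2.imwrite("pics/w12.png",im)
for n in("scene","top"):
    i=arm.snapshot(n)[:,:,::-1]; cv2.imwrite(f"pics/{n}9.png",i)
    x,y=(250,140) if n=="scene" else (240,150)
    cv2.imwrite(f"pics/{n}9c.png",cv2.resize(i[y:y+140,x:x+200],None,fx=4,fy=4,interpolation=cv2.INTER_CUBIC))
    cc=arm.camera_params(n)
    for z in(88.7,97.5,112):print(n,z,proj(cc,(516,182,z+14)))
for r in arm.spot_point("nozzle_grip","wrist")[:2]: print(r, atz(c,r["point"],90))
E
```

```text
[514.57 181.32 218.8 ] [-3.14 -0.    3.14] [-0.06 -0.24  0.34] [0.02 0.03 0.04] 44.49
scene 88.7 [286.16963175 170.87516361]
scene 97.5 [285.98771347 168.70329686]
scene 112 [285.68421053 165.07986791]
top 88.7 [275.10685662 196.95224074]
top 97.5 [274.82367143 196.46303737]
top 112 [274.34941084 195.64375062]
{'point': [321.0, 169.4], 'score': 0.47} [501.64567948 182.73195816  90.        ]
```

View pics/w12.png

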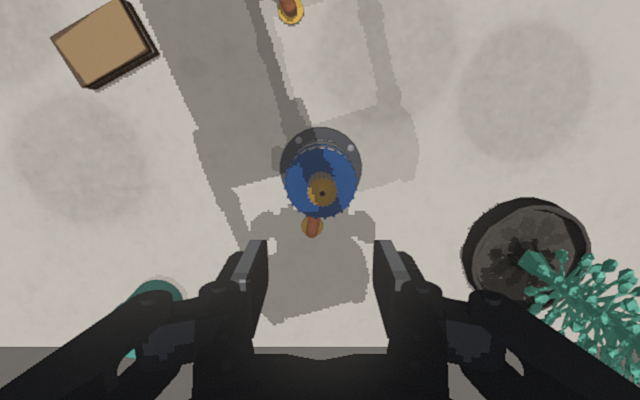

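View pics/scene9c.png

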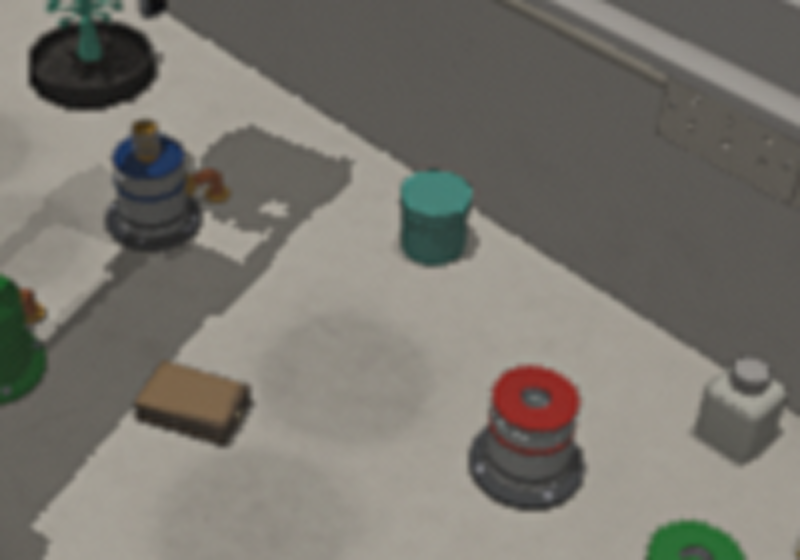

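View pics/top9.png

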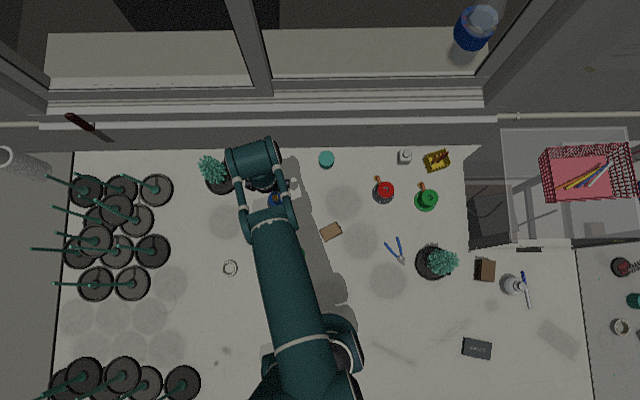

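The wrist view shows the nozzle upright in blue at (322,190). In the scene picture its tip is at (286,171), matching the locked height, since 165 would mean it had been pushed back up. Red is empty and the bystanders haven't moved. Handing in.

```bash
python3 -c "
from station import arm
print(arm.close_job())"
```

```text
the job is handed in; nothing more can be done
None
```

The nozzle is out of the red outlet and locked upright in the blue one; I handed the job in at about 28.6 s.

- **Release:** I pressed the red collar in with about 7 N. The nozzle popped up, and I gripped it higher and drew it out.
- **Insertion:** I pushed it into the blue outlet by feel, down to the hard stop. The highest axial force I read was about 14 N (15–16 N allowing for the nozzle's weight). I only had readings at the end of each call.
- **Lock check:** A light upward tug of about 6 N moved it only about 0.5 mm. Side load reached about 6 N during the tug, and I eased it off before letting go.
- **After letting go:** The wrist and scene pictures show the nozzle upright at the locked height (tip at scene pixel row 171; row 165 would mean it had been pushed back up). The gripper is about 100 mm clear of it and nothing is touching. The jar, mould, trees and cutters look unmoved.

Two readings were less clean:

- **Easing past the grip:** The drop in force was faint against about 1 N of sensor noise.
- **Last nozzle detection:** The network's final wrist-camera spotting scored low (0.47) and was about 14 mm off. I relied on the pictures and the tug instead.

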